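# Flick the spindle disc and brake it on the mark

### The arm

A 7-joint arm with a two-finger parallel gripper is mounted at the origin on the work surface. World frame = base frame: x ahead of the robot, y to its left, z up, the work surface at z = 0. Lengths are in m, angles in rad, forces in N, time in s.
With the tool pointing down it reaches from about 0.4 to 0.85 m from the base axis. Payload 10.4 kg.
Tool frame: the origin (TCP) lies at the very end of the fingers, on their centre line; the grasp point (between the pads) lies 19 mm behind it (manip.pinch_z is the distance from the TCP to the grasp point, in m); z points along the fingers, y is the line along which they close (so a half turn about z gives the same grasp; the last joint's range is limited). The gripper opens to 85 mm and grips with 20 to 120 N. Pads are 22 mm wide; open, the fingers measure 114 mm over their backs; the gripper's body (76 mm by 85 mm) begins 54 mm behind the grasp point. The pads swing forward as they close: fully open they stand 13 mm farther back than shut.
Start: joints at [1.111, 0.332, -0.065, 1.46, 0.022, 1.35, -0.088], TCP at [0.264, -0.566, 0.209] pointing down, gripper open.
Joint ranges: [-2.6, 2.6], [-0.5, 2.12], [-1.47, 1.34], [0.16, 2.42], [-1.27, 4.41], [0.06, 2.06], [-2.6, 2.6]. Speed limits (rad/s): [2.22, 2.22, 2.79, 2.79, 3.14, 3.14, 3.14].

### API

Orientations are given as a unit quaternion [x, y, z, w].
In Python, from workcell import manip gives the robot as it stands. The module is installed in compiled form; this text tells all that it offers.
- The arm moves only by the shell command python3 -m creep 'ROWS' [OPENING] [FORCE]. ROWS is a JSON object of lists of equal length, an entry for each row: "slide": the shift along the tool's x, y, z in m, a list of three; "twist": the turn about the tool's z in degrees. A call has 1 to 8 rows; each row shifts and turns the commanded pose from where the row before left it, along the tool's axes as they then stand; what a row does not reach is not made up. A row lasts 1/8 s, in which the tool goes at most 62.5 mm and 10.7 degrees, less where a joint would pass 70% of its speed; a pose out of reach is approached as far as the arm can. A call with a gripper value outside its range is refused whole. OPENING is the opening in per cent of the stroke, from 0 (shut) to 100 (fully open), set as the call begins (- or left out, the last holds). The fingers move at their own pace and stop on an object; FORCE is the grip in N (left out, the last holds). Time passes only in rows, so rows that do not move let the fingers close. It gives the time, the measured TCP pose, the force, the opening and the grip force at its end, in the units of the state.
- manip.get_obs(): the state, without advancing time (a new reading comes with each control period).
- manip.camera(name): name is "scene" or "side" or "wrist"; returns (picture, depth): 420x560x3 uint8, blue, green, red; 420x560 float32, m along the optical axis (not along the pixel's ray), 0 where there is no reading.
- manip.camera_params(name): a dict with "intrinsics" (3x3 intrinsics, pixels), "dist_coeffs" ([k1, k2, p1, p2, k3] as OpenCV has them; the pictures are not rectified), "R" (3x3) and "t" (3): a world point X has camera coordinates R X + t. Camera axes: x right, y down, z forward; pixel columns grow to the right and rows downward; lengths in m; the calibration is good to about 2 mm. A picture is of the moment at which its call begins: read the wrist's pose just before it. camera_params takes no time and is no camera call; for the wrist camera it gives the pose at the moment of the call.
- manip.hand_in(): hands the job in; it is judged then, once.
The state is a dict: "clock": time; "joint_pos": joint angles; "joint_velocities": joint speeds; "tau": joint torques, N m; "position": TCP position; "ee_rot": TCP orientation; "ft_force": force on the tool from outside, world axes, zero at the start; "torque": the same for the moment, N m; "grip_width": opening from 0.0 (shut) to 1.0 (fully open); "grasp_force": force on a finger pad.
Only numpy, scipy, OpenCV 4.12 (cv2) and the standard library are available. Lean on these libraries where they do the work, as an engineer would, in place of code of your own. Each camera call takes 0.05 s, during which the arm holds its last target. There are 200 camera calls.

### The job

Check the bearing of the spin stand: flick the disc with a fingertip against its orange post so that it spins freely, untouched, at half a turn a second or faster for at least a second. Then brake the turning disc with a fingertip so that it stops with the orange post at the white pointer (centred to within the post's own thickness), and finish while still holding it there with the fingertip pressed on the disc. Lift nothing and leave the parts and tools around it where they are.

Things in the scene. Friction and masses are not known exactly. Their poses are not given: they have to be found in the camera images.
- stand: Spin-check stand, fixed: grey base plate 20 mm thick, 170 mm along its x, reaching 90 mm to its -y and 180 mm to its +y side (ledge with spare parts). Origin on the table exactly under the disc's upright axle; its x axis points from the axle to the white pointer (38 mm long, on a black block just outside the disc's rim, top 50 mm above the table, level with the disc's top face).
- disc: Index disc: dark metal with a bright flush middle, 140 mm across, 8 mm thick, flat top face 50 mm above the table, about 0.4 kg, on a free bearing. Origin on the axle at its underside, 42 mm above the table; x axis toward the orange post. A hub 40 mm across rises 4 mm in the middle; the rest of the top is flat and clear but for the post. Pulled up, it would lift off its bearing.
- spin (a joint): Turn of the disc (rad), unlimited, not wrapped, growing anticlockwise seen from above; 0 or any whole number of turns: post exactly at the pointer. It runs down very slowly (its speed halves in about 3 to 6 s) and would creep for half a minute if nobody braked it. No spring or detent: braked, it stays where it stops. A few newtons of finger pressure on its top stop it at once.
- post (a point): Middle of the orange post, the mark of the disc: an upright pin 10 mm across that stands 22 mm above the disc's top face, 56 mm from the axle, and turns with it. This point is half-way up, 61 mm above the table. Pushed sideways it flicks the disc round.
- index (a point): The place on the stand, 56 mm from the axle straight toward the white pointer and 50 mm above the table, where the post must stop.
- drive_open: Bystander, to be left alone: opened 3.5-inch hard drive, black, 147 x 102 x 26 mm, its platter showing; origin at the centre of its underside.
- bit_case: Bystander, to be left alone: open green case of screwdriver bits, 190 x 130 x 32 mm; origin at the centre of its underside.
- screwdriver: Bystander, to be left alone: a screwdriver lying down, handle toward its -x.
- tweezers: Bystander, to be left alone: dark steel tweezers lying flat, 120 mm long; origin at the centre of its underside.
- screw_jar: Bystander, to be left alone: small closed jar, 48 mm across, 55 mm tall; origin at the centre of its underside.
- clamp: Bystander, to be left alone: small loose steel clamp puck, 32 mm across, 10 mm tall, on the black rubber ledge of the stand; origin at the centre of its underside.
- spacer: Bystander, to be left alone: loose brass spacer ring, 34 mm across, 8 mm tall, on the black rubber ledge of the stand; origin at the centre of its underside.

How it is judged:
On the way:
1. the disc spins freely at half a turn a second or faster, with no finger on it, for a second ((velocity of joint spin above 3.1 rad/s or velocity of joint spin below -3.1 rad/s) and contact force between the fingers and disc below 0.05 N), for 0.9 s.
At the end, for the whole second after the job is handed in: The disc stands still (under 0.05 rad/s), seated on its bearing, with the centre of the orange post within 10 mm of the index point at the pointer, and a fingertip still presses on it with over 0.3 N. Correcting the stop with the fingertip is allowed (velocity of joint spin between -0.05 and 0.05 rad/s and horizontal distance between post and index below 0.01 m and height (world z) of disc below 0.046 m and contact force between the fingers and disc above 0.3 N); the arm keeps its last pose, push and grip.
It fails at once if the disc is lifted more than 6 mm off its bearing (height (world z) of disc above 0.048 m).
It fails at once if a spare part on the stand's ledge is moved more than 15 mm (distance of any of clamp, spacer from where it was at the start of the episode above 0.015 m).
It fails at once if the open hard drive is moved more than 15 mm (distance of drive_open from where it was at the start of the episode above 0.015 m).
It fails at once if a tool, the bit case or the jar is moved more than 15 mm (distance of any of bit_case, screwdriver, tweezers, screw_jar from where it was at the start of the episode above 0.015 m).
It also fails if it takes over 51 s, if anything falls off the work surface, if the arm or the gripper's body presses on something with over 40 N, if the wrist force passes 120 N, or if a joint passes its speed limit or range.

## Working session

There is one attempt and no reset: what is moved stays moved. The work goes in short steps, Python scripts to look and compute and a shell command to move; the robot and the scene stay as the last step left them, time stands still between calls to the robot, and variables do not carry over. Pictures are saved under pics/ and viewed, at most 10 in all, crops included, and the job is handed in when it is done.

```bash
mkdir -p pics
cat > h.py <<'E'
import numpy as np, cv2
from workcell import manip
def look(n,fn):
    p=manip.camera_params(n); im,d=manip.camera(n); cv2.imwrite('pics/'+fn,im); np.savez('pics/'+fn[:-4],im=im,d=d,R=p['R'],t=p['t'],K=p['intrinsics'],D=p['dist_coeffs']); return im,d,p
def onplane(p,uv,z):
    K=np.array(p['intrinsics']);D=np.array(p['dist_coeffs']);R=np.array(p['R']);t=np.array(p['t'])
    q=cv2.undistortPoints(np.array(uv,float).reshape(-1,1,2),K,D).reshape(-1,2)
    r=np.c_[q,np.ones(len(q))]@R; c=-R.T@t
    return c+r*((z-c[2])/r[:,2])[:,None]
def orange(im,lo=(5,150,120),hi=(18,255,255)):
    m=cv2.inRange(cv2.cvtColor(im,cv2.COLOR_BGR2HSV),lo,hi)
    n,l,s,c=cv2.connectedComponentsWithStats(m)
    return [(s[i,4],c[i].round(1).tolist()) for i in np.argsort(-s[:,4]) if i and s[i,4]>8][:5]
E
python3 - <<'E'
from h import *
for n in ('scene','side'):
    im,d,p=look(n,n+'0.png'); o=orange(im); print(n,o,onplane(p,[c for _,c in o],.061).round(3).tolist() if o else '')
    print('cam',(-np.array(p['R']).T@np.array(p['t'])).round(2))
o=manip.get_obs(); print(o['clock'],o['position'],o['ee_rot'],o['grip_width'])
a=cv2.imread('pics/scene0.png');b=cv2.imread('pics/side0.png')
cv2.imwrite('pics/both0.png',cv2.resize(np.vstack([a,b]),(400,600)))
E
```

```text
scene [] 
cam [ 1.32 -0.36  0.83]
side [(np.int32(248), [59.4, 262.9]), (np.int32(216), [93.1, 239.2])] [[0.934, 0.455, 0.061], [0.934, 0.35, 0.061]]
cam [0.1  0.77 0.83]
0.1 [ 0.26423982 -0.56599502  0.2081852 ] [ 9.76245952e-01  2.16664303e-01 -1.61566060e-04 -6.28249588e-04] 0.9990942567393737
```

View pics/scene0.png

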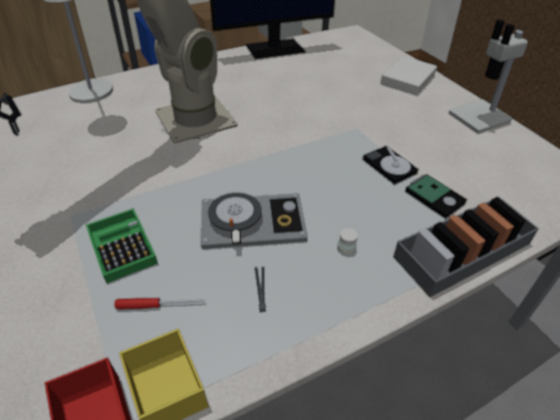

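View pics/side0.png

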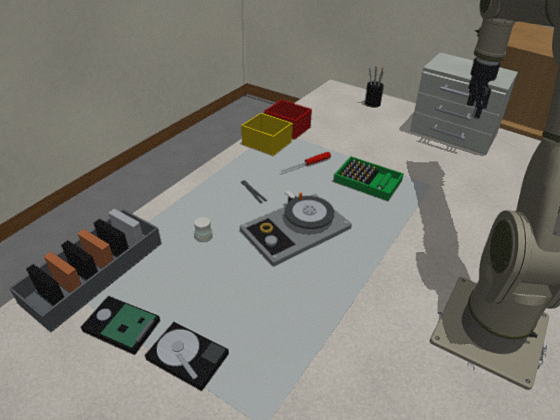

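The scene view shows the disc at about (235,211), the orange-red post at (231,223), the white pointer at (236,237), and the ledge parts at (287,212). The side view shows the disc at (310,210), the post at (301,196) and the pointer at (290,196).

Run:
```python
from h import *
for n,box,ctr in (('scene',(195,185,120,70),(235,211)),('side',(235,175,125,95),(310,210))):
    z=np.load(f'pics/{n}0.npz'); im=z['im']; p=dict(intrinsics=z['K'],dist_coeffs=z['D'],R=z['R'],t=z['t'])
    x,y,w,h=box; c=im[y:y+h,x:x+w]
    hsv=cv2.cvtColor(c,cv2.COLOR_BGR2HSV)
    m=((hsv[...,0]<14)&(hsv[...,1]>110)&(hsv[...,2]>60)).astype(np.uint8)
    k,l,s,cc=cv2.connectedComponentsWithStats(m)
    for i in range(1,k):
        if s[i,4]>5: q=cc[i]+[x,y]; print(n,'post',s[i],q,onplane(p,[q],.061).round(4))
    m=((hsv[...,1]<50)&(hsv[...,2]>190)).astype(np.uint8)
    k,l,s,cc=cv2.connectedComponentsWithStats(m)
    for i in range(1,k):
        if s[i,4]>5: q=cc[i]+[x,y]; print(n,'white',s[i],q,onplane(p,[q],.05).round(4))
    print(onplane(p,[ctr],.05))
    cv2.imwrite(f'pics/{n}0c.png',cv2.resize(c,None,fx=5,fy=5,interpolation=2))
a=cv2.imread('pics/scene0c.png');b=cv2.imread('pics/side0c.png');b=cv2.resize(b,(600,456))
cv2.imwrite('pics/c.png',cv2.resize(np.vstack([a,b]),(450,600)))
```

```text
scene post [35 34  3  8 18] [230.77777778 222.55555556] [[ 0.5928 -0.1108  0.061 ]]
[[ 0.54865736 -0.08125036  0.05      ]]
side post [64 18  3  5 10] [300.2 194.6] [[ 0.5943 -0.1152  0.061 ]]
[[ 0.54163372 -0.08264202  0.05      ]]
```

View pics/c.png

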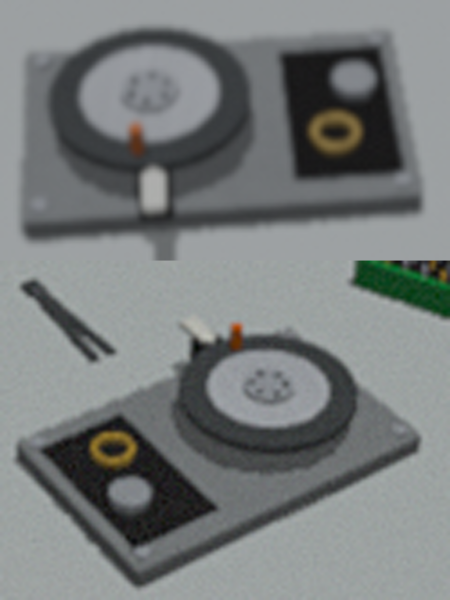

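The post measures about (0.593,-0.113), the axle about (0.545,-0.083), and the pointer lies roughly toward +x. I'll move over the stand with the fingers shut.

```bash
python3 -m creep '{"slide":[[0.04,-0.022,0],[0.04,-0.022,0],[0.04,-0.022,0],[0.04,-0.022,0],[0.04,-0.022,0],[0.04,-0.022,0],[0.04,-0.022,0],[0.04,-0.022,0]],"twist":[0,0,0,0,-8,-8,-8,-9]}' 0
python3 - <<'E'
from h import *
from scipy.spatial.transform import Rotation as Ro
im,d,p=look('wrist','w1.png'); o=manip.get_obs(); print(o['clock'],o['position'],Ro.from_quat(o['ee_rot']).as_matrix().round(3).tolist())
for n,uv in (('scene',[(235,210),(235.8,231),(236.3,241)]),('side',[(309.7,209.5),(285,191.5),(294.7,196.6)])):
    z=np.load(f'pics/{n}0.npz');q=dict(intrinsics=z['K'],dist_coeffs=z['D'],R=z['R'],t=z['t']); print(onplane(q,uv,.05).round(3).tolist())
E
```

```text
clock: 1.1
position: [0.4464, -0.2526, 0.2085]
ee_rot: [0.873, 0.487, -0.0, -0.0]
ft_force: [-0.4, 0.1, 0.4]
grip_width: -0.003
grasp_force: 0.0
1.15 [ 0.44828633 -0.24604872  0.20882286] [[0.512, 0.859, 0.0], [0.859, -0.512, 0.002], [0.002, -0.001, -1.0]]
[[0.545, -0.08, 0.05], [0.615, -0.108, 0.05], [0.646, -0.12, 0.05]]
[[0.543, -0.084, 0.05], [0.646, -0.115, 0.05], [0.61, -0.11, 0.05]]
```

View pics/w1.png

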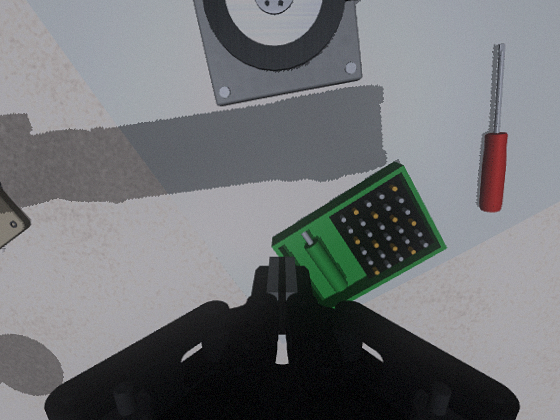

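The wrist view shows the shut fingertips at about (283,265), image up being tool +x. The disc hub is at (275,5), and the bit case is at (360,230), under the fingers.

```bash
python3 -m creep '{"slide":[[0.032,0.014,0],[0.032,0.014,0],[0.032,0.014,0],[0.032,0.014,0],[0,0,0]],"twist":[0,0,0,0,0]}'
cat >> h.py <<'E'
def seg(im,p):
    "post and hub/bright centre/pointer candidates in the wrist view"
    hsv=cv2.cvtColor(im,cv2.COLOR_BGR2HSV)
    m=((hsv[...,0]<16)&(hsv[...,1]>150)&(hsv[...,2]>70)).astype(np.uint8)
    k,l,s,c=cv2.connectedComponentsWithStats(m)
    return [(int(s[i,4]),c[i].round(1).tolist(),onplane(p,[c[i]],.061)[0].round(4).tolist()) for i in range(1,k) if s[i,4]>30]
E
python3 - <<'E'
from h import *
im,d,p=look('wrist','w2.png'); o=manip.get_obs(); print(o['clock'],o['position']); print(seg(im,p))
E
```

```text
clock: 1.78
position: [0.5626, -0.1729, 0.2082]
ee_rot: [0.874, 0.487, 0.0, -0.001]
ft_force: [-0.3, 0.7, -0.6]
grip_width: 0.002
grasp_force: 0.0
1.825 [ 0.56147398 -0.17462276  0.20823894]
[(68, [272.8, 129.7], [0.5907, -0.1084, 0.061]), (451, [436.8, 266.7], [0.6761, -0.3502, 0.061])]
```

View pics/w2.png

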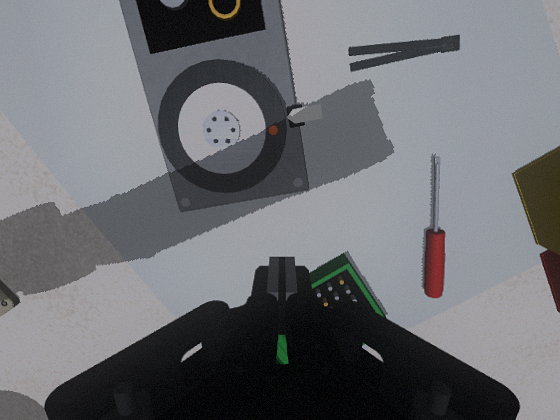

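The wrist view shows the disc centre at (223,126), the post at (273,130), the pointer from (289,117) to (322,112) and the fingertips at (283,262).

Run:
```python
from h import *
z=np.load('pics/w2.npz');q=dict(intrinsics=z['K'],dist_coeffs=z['D'],R=z['R'],t=z['t'])
a=onplane(q,[(222,127)],.054)[0];a2=onplane(q,[(223,126)],.05)[0];P=onplane(q,[(273,130)],.068)[0];t=onplane(q,[(289,117),(321,112.5)],.05)
ang=lambda v:np.degrees(np.arctan2(v[1],v[0]))
print(a,a2,P,ang(P-a2),np.hypot(*(P-a2)[:2]),t,[ang(x-a2) for x in t],[np.hypot(*(x-a2)[:2]) for x in t])
u=onplane(q,[(145,62),(180,211),(309,189),(288,22)],.02);print(u.round(3).tolist(),ang(u[0]-u[1]),ang(u[2]-u[1]),ang(u[3]-u[2]))
```

```text
[ 0.54593634 -0.07738989  0.054     ] [ 0.54672958 -0.07676643  0.05      ] [ 0.59104154 -0.10864248  0.068     ] -35.72956251911462 0.054586019931640264 [[ 0.61197741 -0.10649498  0.05      ]
 [ 0.64333999 -0.12046407  0.05      ]] [np.float64(-24.49520448526772), np.float64(-24.337608542302217)] [np.float64(0.07170123537994835), np.float64(0.10603328142190031)]
[[0.507, 0.03, 0.02], [0.433, -0.131, 0.02], [0.589, -0.193, 0.02], [0.663, -0.022, 0.02]] 65.31998041122401 -21.876016395389936 66.68476480179778
```

Axle ≈ (0.5455,-0.079), and the pointer bearing is about -23°. Next I lower the fingers beside the rim behind the post, then flick.

```bash
python3 -m creep '{"slide":[[0,-0.006,0.037],[0,-0.007,0.037],[0,0,0.037],[0,0,0.037],[0,0,0],[0,0,0]],"twist":[0,0,0,0,0,0]}'
python3 -m creep '{"slide":[[0.03,0,0],[0.045,0,0],[0.02,0,0],[0,0,-0.03],[0,-0.02,-0.03],[0,-0.035,0],[-0.015,-0.02,0],[-0.015,-0.02,0]],"twist":[0,0,0,0,0,0,0,0]}'
cat > spin.py <<'E'
from h import *
import sys
A=np.array([.5455,-.079]); N=int(sys.argv[1]); T=[];G=[]
for i in range(N):
    t=manip.get_obs()['clock']; p=manip.camera_params('scene'); im,d=manip.camera('scene')
    c=im[185:255,195:280]; h=cv2.cvtColor(c,cv2.COLOR_BGR2HSV)
    m=((h[...,0]<14)&(h[...,1]>110)&(h[...,2]>60)).astype(np.uint8)
    k,l,s,cc=cv2.connectedComponentsWithStats(m)
    if k<2: print(round(t,3),'-'); continue
    j=1+np.argmax(s[1:,4]); v=onplane(p,[cc[j]+[195,185]],.061)[0][:2]-A
    a=np.degrees(np.arctan2(v[1],v[0]))+23; T.append(t);G.append(a); print(round(t,3),s[j,4],'angle from pointer',round(a,1),'r',round(np.hypot(*v),3))
if len(T)>2:
    g=np.unwrap(np.radians(G)); f=np.polyfit(np.array(T),g,1); print('rad/s',f[0],'now deg',np.degrees(np.polyval(f,manip.get_obs()['clock']))%360)
o=manip.get_obs(); print(o['clock'],o['position'].round(4),o['ft_force'].round(2))
E
python3 spin.py 10; python3 -c "
from h import *
look('scene','s3.png')"
```

```text
clock: 2.58
position: [0.5507, -0.1694, 0.0625]
ee_rot: [0.875, 0.485, 0.0, 0.001]
ft_force: [0.3, 0.6, -0.1]
grip_width: -0.002
grasp_force: 0.0
clock: 3.58
position: [0.5038, -0.0636, 0.1224]
ee_rot: [0.875, 0.485, 0.001, 0.001]
ft_force: [-0.1, 0.4, -0.4]
grip_width: -0.002
grasp_force: 0.0
3.575 24 angle from pointer -11.0 r 0.054
3.625 24 angle from pointer -11.0 r 0.054
3.675 25 angle from pointer -10.7 r 0.055
3.725 25 angle from pointer -10.7 r 0.055
3.775 25 angle from pointer -10.7 r 0.055
3.825 25 angle from pointer -10.7 r 0.055
3.875 25 angle from pointer -10.7 r 0.055
3.925 25 angle from pointer -10.7 r 0.055
3.975 24 angle from pointer -11.0 r 0.054
4.025 24 angle from pointer -11.0 r 0.054
rad/s -9.688172632933459e-17 now deg 349.18980742414755
4.075 [ 0.5045 -0.0629  0.1209] [ 0.22 -0.23 -0.46]
```

The post did not move (still -11°). The fingers rose before they reached it because the arm lags the command. I'll go back and sweep again, staying low longer.

```bash
python3 -m creep '{"slide":[[-0.015,0.03,0],[-0.025,0.035,0],[-0.025,0.03,0],[0,0,0.032],[0,0,0.032],[0,0,0],[0,0,0],[0,0,0]],"twist":[0,0,0,0,0,0,0,0]}'
python3 -m creep '{"slide":[[0.03,0,0],[0.045,0,0],[0.03,0,0],[0,0,0],[0,0,0]],"twist":[0,0,0,0,0]}'
python3 spin.py 3
```

```text
clock: 5.12
position: [0.5513, -0.1687, 0.0585]
ee_rot: [0.874, 0.485, 0.001, 0.001]
ft_force: [-0.3, 0.1, -0.4]
grip_width: 0.001
grasp_force: 0.0
clock: 5.75
position: [0.606, -0.0804, 0.0575]
ee_rot: [0.875, 0.485, 0.0, 0.001]
ft_force: [0.1, -0.9, 0.2]
grip_width: 0.002
grasp_force: 0.0
5.75 25 angle from pointer -10.3 r 0.058
5.8 26 angle from pointer -10.1 r 0.058
5.85 26 angle from pointer -10.1 r 0.058
rad/s 0.03828075633588136 now deg 350.0384526359262
5.9 [ 0.6056 -0.0809  0.0572] [0.13 0.64 0.15]
```

Run:
```python
from h import *
im,d,p=look('wrist','w4.png'); print(seg(im,p))
s,_,_=look('scene','s4.png')
cv2.imwrite('pics/v4.png',np.hstack([cv2.resize(im,(400,300)),cv2.resize(s[180:260,190:297],(400,300))]))
```

```text
[]
```

View pics/v4.png

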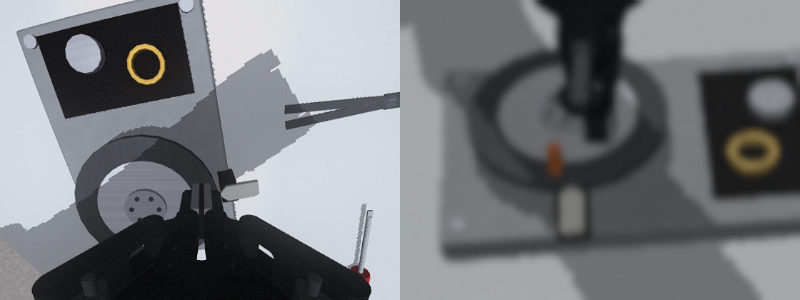

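The wrist view has the fingertips at about (283,262) in full pixels. The scene view has the tip near (243,215) and the post at (231,222), with the finger behind the post on the robot side.

Run:
```python
from h import *
z=np.load('pics/s4.npz');q=dict(intrinsics=z['K'],dist_coeffs=z['D'],R=z['R'],t=z['t'])
print(onplane(q,[(243,215),(243,217)],.058)); 
pj=lambda q,X:cv2.projectPoints(np.array(X,float),cv2.Rodrigues(q['R'])[0],q['t'],q['intrinsics'],q['dist_coeffs'])[0].reshape(-1,2)
print('tcp in scene',pj(q,[[.606,-.081,.058]]),'post',pj(q,[[.591,-.1086,.061]]))
z=np.load('pics/w4.npz');q=dict(intrinsics=z['K'],dist_coeffs=z['D'],R=z['R'],t=z['t'])
print('tcp in wrist',pj(q,[[.606,-.081,.058]]),'axle',pj(q,[[.5455,-.079,.054]]),'index',pj(q,[[.597,-.101,.05]]))
d=z['d']; print(d[255:290:5,270:300:6].round(3)); o=manip.get_obs(); print(o['position'],-q['R'].T@q['t'])
```

```text
[[ 0.57917556 -0.07189848  0.058     ]
 [ 0.58575151 -0.07482983  0.058     ]]
tcp in scene [[244.05563421 222.90455628]] post [[231.31999403 221.81753959]]
tcp in wrist [[283.34130729 252.22775339]] axle [[206.1357385 290.2586223]] index [[287.61967825 276.06391448]]
[[0.19  0.19  0.189 0.19  0.19 ]
 [0.149 0.15  0.15  0.15  0.149]
 [0.145 0.145 0.144 0.145 0.145]
 [0.14  0.139 0.139 0.14  0.14 ]
 [0.135 0.136 0.135 0.135 0.135]
 [0.13  0.132 0.131 0.132 0.13 ]
 [0.127 0.125 0.125 0.124 0.126]]
[ 0.60566588 -0.08042629  0.05708918] [ 0.64727796 -0.01290263  0.22332231]
```

The tips show about 15 to 20 mm higher than the reported TCP in both views, so they passed over the post. I'll back off and lower in small steps, watching the force.

```bash
python3 -m creep '{"slide":[[0,0,0.006],[0,0,0.006],[0,0,0],[0,0,0]],"twist":[0,0,0,0]}' | grep -E 'clock|pos|ft_'
python3 -m creep '{"slide":[[0,0,0.004],[0,0,0.003],[0,0,0]],"twist":[0,0,0]}'| grep -E 'pos|ft_'
python3 -m creep '{"slide":[[0,0,0.003],[0,0,0]],"twist":[0,0]}'| grep -E 'pos|ft_'
python3 spin.py 1
```

```text
clock: 6.5
position: [0.6059, -0.0794, 0.0449]
ft_force: [0.6, -0.3, -0.0]
position: [0.6056, -0.0794, 0.0375]
ft_force: [0.1, -0.1, -0.0]
position: [0.6057, -0.0794, 0.0347]
ft_force: [-0.4, -0.4, 0.2]
7.125 26 angle from pointer -10.1 r 0.058
7.175 [ 0.6058 -0.0795  0.0348] [-0.25  0.75 -0.21]
```

```bash
python3 -m creep '{"slide":[[0,0,0.002],[0,0,0.002],[0,0,0]],"twist":[0,0,0]}'| grep -E 'pos|ft_'
python3 -m creep '{"slide":[[0,0,0.002],[0,0,0]],"twist":[0,0]}'| grep -E 'pos|ft_'
python3 -m creep '{"slide":[[0,0,0.002],[0,0,0]],"twist":[0,0]}'| grep -E 'pos|ft_'
```

```text
position: [0.6057, -0.0794, 0.0307]
ft_force: [0.8, -0.1, -0.8]
position: [0.6057, -0.0795, 0.0287]
ft_force: [-0.5, 0.2, -0.1]
position: [0.6061, -0.0795, 0.0278]
ft_force: [-3.0, 0.1, 7.7]
```

Contact comes at reported z 0.028, so the true tips lie 22 mm above the reported TCP. I'll lift to 8 mm above the disc, back off, and flick clockwise.

```bash
python3 -m creep '{"slide":[[0,0,-0.009],[0.015,-0.003,0],[0.02,0,0],[0,0,0],[0,0,0]],"twist":[0,0,0,0,0]}'| grep -E 'pos|ft_'
python3 -m creep '{"slide":[[-0.03,0,0],[-0.045,0,0],[-0.025,0,0],[0,0,0],[0,0,-0.03],[0.007,-0.03,0],[0.02,-0.035,0],[0,-0.03,0]],"twist":[0,0,0,0,0,0,0,0]}'
python3 spin.py 16
```

```text
position: [0.6217, -0.0481, 0.0355]
ft_force: [0.7, 0.4, 0.5]
clock: 9.68
position: [0.5025, -0.0568, 0.0661]
ee_rot: [0.874, 0.486, 0.001, -0.0]
ft_force: [-0.3, -0.7, 0.1]
grip_width: 0.004
grasp_force: 0.0
9.675 16 angle from pointer -13.8 r 0.057
9.725 19 angle from pointer -34.5 r 0.058
9.775 25 angle from pointer -57.5 r 0.057
9.825 30 angle from pointer -77.8 r 0.058
9.875 27 angle from pointer -95.3 r 0.058
9.925 26 angle from pointer -114.6 r 0.059
9.975 20 angle from pointer -131.8 r 0.057
10.025 22 angle from pointer -150.3 r 0.056
10.075 24 angle from pointer 189.8 r 0.057
10.125 21 angle from pointer 171.2 r 0.056
10.175 18 angle from pointer 151.2 r 0.052
10.225 20 angle from pointer 130.3 r 0.052
10.275 26 angle from pointer 112.1 r 0.054
10.325 33 angle from pointer 95.1 r 0.054
10.375 33 angle from pointer 76.9 r 0.053
10.425 28 angle from pointer 56.6 r 0.054
rad/s -6.667848086417917 now deg 36.86173558156253
10.475 [ 0.5026 -0.0598  0.0659] [-0.8   0.74  0.12]
```

The disc spins freely at 6.7 rad/s clockwise. I'll let it run and slow down on its own.

```bash
python3 -m creep '{"slide":[[0,0,0.009],[0,0,0],[0,0,0],[0,0,0],[0,0,0],[0,0,0],[0,0,0],[0,0,0]],"twist":[0,0,0,0,0,0,0,0]}' >/dev/null
for i in 1 2 3 4 5 6 7; do python3 -m creep '{"slide":[[0,0,0],[0,0,0],[0,0,0],[0,0,0],[0,0,0],[0,0,0],[0,0,0],[0,0,0]],"twist":[0,0,0,0,0,0,0,0]}' >/dev/null; done
python3 spin.py 14
```

```text
18.475 18 angle from pointer -26.5 r 0.057
18.525 21 angle from pointer -31.2 r 0.057
18.575 19 angle from pointer -34.5 r 0.058
18.625 20 angle from pointer -38.8 r 0.058
18.675 22 angle from pointer -43.0 r 0.058
18.725 23 angle from pointer -48.2 r 0.057
18.775 24 angle from pointer -51.4 r 0.057
18.825 24 angle from pointer -55.9 r 0.057
18.875 24 angle from pointer -59.4 r 0.058
18.925 24 angle from pointer -63.1 r 0.058
18.975 27 angle from pointer -68.3 r 0.058
19.025 27 angle from pointer -70.3 r 0.058
19.075 30 angle from pointer -75.8 r 0.058
19.125 30 angle from pointer -78.9 r 0.058
rad/s -1.4113164056572935 now deg 276.43400779942885
19.175 [ 0.5026 -0.0598  0.0569] [ 0.74 -0.05  0.13]
```

Speed is 1.4 rad/s now and halves in 3.8 s. The post should reach the pointer around t ≈ 25.2 s. I'll wait until it has passed the finger, then hover close above the disc.

```bash
for i in 1 2 3; do python3 -m creep '{"slide":[[0,0,0],[0,0,0],[0,0,0],[0,0,0],[0,0,0],[0,0,0],[0,0,0],[0,0,0]],"twist":[0,0,0,0,0,0,0,0]}' >/dev/null; done
python3 -m creep '{"slide":[[0,0,0.013],[0,0,0.012],[0,0,0],[0,0,0]],"twist":[0,0,0,0]}' | grep -E 'clock|pos|ft'
python3 spin.py 12
```

```text
clock: 22.68
position: [0.5027, -0.0597, 0.0318]
ft_force: [-1.0, 0.1, -0.2]
22.675 28 angle from pointer 103.1 r 0.054
22.725 31 angle from pointer 101.4 r 0.054
22.775 29 angle from pointer 99.4 r 0.053
22.825 31 angle from pointer 98.2 r 0.053
22.875 31 angle from pointer 96.4 r 0.053
22.925 33 angle from pointer 95.1 r 0.054
22.975 36 angle from pointer 93.0 r 0.054
23.025 36 angle from pointer 92.1 r 0.054
23.075 37 angle from pointer 89.7 r 0.054
23.125 36 angle from pointer 89.3 r 0.054
23.175 36 angle from pointer 87.4 r 0.054
23.225 36 angle from pointer 86.1 r 0.054
rad/s -0.5378030841601196 now deg 84.2526768414221
23.275 [ 0.5026 -0.0598  0.0319] [-0.3   0.24  0.07]
```

```bash
for i in 1 2 3 4; do python3 -m creep '{"slide":[[0,0,0],[0,0,0],[0,0,0],[0,0,0],[0,0,0],[0,0,0],[0,0,0],[0,0,0]],"twist":[0,0,0,0,0,0,0,0]}' >/dev/null; done
python3 spin.py 10
```

```text
27.275 20 angle from pointer -6.2 r 0.055
27.325 22 angle from pointer -7.1 r 0.055
27.375 24 angle from pointer -8.0 r 0.055
27.425 24 angle from pointer -8.0 r 0.055
27.475 19 angle from pointer -9.0 r 0.056
27.525 22 angle from pointer -9.4 r 0.056
27.575 23 angle from pointer -10.7 r 0.055
27.625 21 angle from pointer -11.0 r 0.055
27.675 19 angle from pointer -11.9 r 0.055
27.725 22 angle from pointer -12.1 r 0.055
rad/s -0.23195441339895964 now deg 347.0077285976933
27.775 [ 0.5026 -0.0598  0.0319] [ 0.06 -0.45 -0.08]
```

It went slightly past (-13°) at 0.23 rad/s. I'll brake now, then drag it back with the fingertip.

```bash
python3 -m creep '{"slide":[[0,0,0.0045],[0,0,0.0005],[0,0,0]],"twist":[0,0,0]}' | grep -E 'clock|pos|ft'
python3 spin.py 3; python3 spin.py 1
```

```text
clock: 28.15
position: [0.5031, -0.0596, 0.0277]
ft_force: [-3.7, 0.5, 10.9]
28.15 20 angle from pointer -14.2 r 0.057
28.2 20 angle from pointer -14.2 r 0.057
28.25 20 angle from pointer -14.2 r 0.057
rad/s 9.165698883948788e-17 now deg 345.76972188026775
28.3 [ 0.5031 -0.0596  0.0277] [-4.02  0.52 11.56]
28.3 20 angle from pointer -14.2 r 0.057
28.35 [ 0.5031 -0.0596  0.0277] [-3.53  0.94 11.63]
```

```bash
python3 -m creep '{"slide":[[-0.003,0.0005,0],[-0.003,0.0005,0],[-0.003,0.0005,0],[-0.0025,0.0005,0],[0,0,0],[0,0,0]],"twist":[-3.5,-3.5,-3.5,-3.5,0,0]}' | grep -E 'clock|pos|ft'
python3 spin.py 3
python3 - <<'E'
from h import *
s,_,_=look('scene','s5.png'); v,_,_=look('side','d5.png')
w,_,_=look('wrist','w5.png')
cv2.imwrite('pics/v5.png',np.hstack([cv2.resize(s[185:255,195:285],(400,311)),cv2.resize(w,(400,311))]))
E
```

```text
clock: 29.1
position: [0.4996, -0.0707, 0.0277]
ft_force: [-4.2, 0.6, 12.2]
29.1 25 angle from pointer 0.1 r 0.057
29.15 25 angle from pointer 0.1 r 0.057
29.2 25 angle from pointer 0.1 r 0.057
rad/s -1.1808467353484057e-18 now deg 0.09718627274761005
29.25 [ 0.4996 -0.0707  0.0277] [-4.38  1.59 12.8 ]
```

View pics/v5.png

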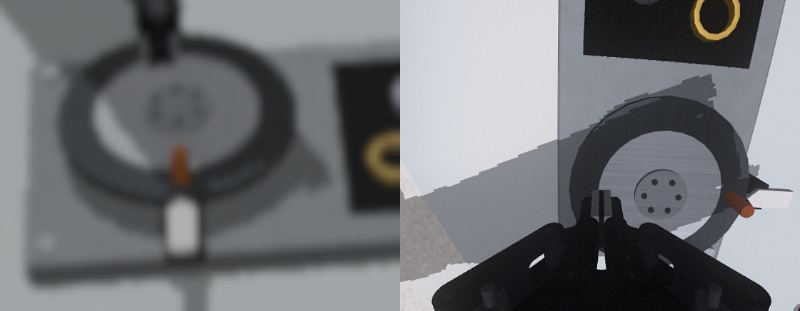

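The post sits in line with the pointer in both views: post (180,165) above pointer (182,225) in the left half, and post base (731,197) against pointer tip (752,198) in the right half. The finger is pressing at about 12 N and the disc is still, so I'm handing in.

```bash
python3 -c "
from workcell import manip
print(manip.hand_in())"
```

```text
the job is handed in; nothing more can be done
None
```

I flicked the disc to about 6.7 rad/s, let it run down freely, then braked it. It first stopped about 14° past the pointer, so I dragged it back with the fingertip to within about 1° by camera, and handed it in still pressed at about 12 N (no verdict shown).

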